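# Gauge two pressed caps against the datum block

### The job

Check the two pressed caps on the fixture with the plunger gauge: lift the gauge from its slotted rest and, holding it upright, bring its tip down inside the scribed ring on top of the square datum block, then of the wide cap, then of the narrow cap, each time pressing the spring plunger partly in for about half a second, gently and never to its end stop. Then lower the gauge back onto its rest, stem in the slot and collar lying flat on both cheeks, let go without dropping it, and leave the loose parts on the bench where they lie.

Things in the scene. Friction and masses are not known exactly. Their poses are not given: they have to be found in the camera images.
- gauge: Loose upright plunger gauge, 0.24 kg, hanging in the rest, axes parallel to the rest's. Origin on its axis, underside of its collar; z up. Aluminium collar 44 (x) by 48 (y), z 0 to 8 mm. Black grip block on it, 44 (x) by 28 (y), z 8 to 54: grip it across y. Below: steel stem, 12 mm diameter, to z -25, then thin spring plunger with 8 mm ball, ending at z -55 when out.
- tip (a point): Lowest point of the plunger's ball tip, on the gauge's axis; moves up with the plunger as it is pressed in.
- plunger (a joint): How far the gauge's spring plunger is pressed in, m: 0 out, 0.012 at its end stop. About 1.5 N starts it, about 4 N at 0.0055, about 7 N at the stop.
- rest: Fixed gauge rest: base 90 (x) by 100 (y) by 12 mm with two upright cheeks, each 60 (x) by 16 (y), tops at 75 mm, a 24 mm wide slot between them running along x, open above and at both ends. Origin under its centre on the bench.
- rest_seat (a point): Centre of the slot at the level of the cheek tops, 75 mm up: where the gauge's origin (collar underside) sits. z up.
- fixture: Fixed grey checking plate 190 (x) by 230 (y) by 15 mm, origin under its centre. It has four places at (+-50, +-65) mm from its centre; the datum block, the two caps and a loose clip stand on them, which is where varies. Two small 27 mm high stops stand in the middle of its +-y edges.
- datum: Square steel datum block 32 by 32 mm, 30 mm tall, fixed on the fixture plate. Origin at the centre of its underside.
- datum_top (a point): Centre of the scribed ring (16 mm diameter) on top of the datum block, 45 mm above the bench.
- wide_cap: Round pressed metal cap, 56 mm diameter with a 72 mm rim at the foot, 45 mm tall, fixed on the fixture plate. Origin at the centre of its underside.
- wide_cap_top (a point): Centre of the scribed ring (16 mm diameter) on top of the wide cap, 60 mm above the bench.
- narrow_cap: Round pressed metal cap, 24 mm diameter with a 40 mm rim at the foot, 38 mm tall, fixed on the fixture plate. Origin at the centre of its underside.
- narrow_cap_top (a point): Centre of the scribed ring (16 mm diameter) on top of the narrow cap, 53 mm above the bench.
- clip: Loose bystander: bent metal clip 50 by 26 mm, 22 mm tall, lying on the fixture plate. Origin at the centre of its underside.
- bracket_a: Loose bystander: bent bright bracket 75 by 34 mm, 22 mm tall, on the bench. Origin at the centre of its underside.
- bracket_b: Loose bystander: bent dark bracket 70 by 30 mm, 22 mm tall, on the bench. Origin at the centre of its underside.
- tape: Loose bystander: roll of clear tape, 84 mm diameter, 24 mm tall. Origin at the centre of its underside.
- rule: Loose bystander: steel bar rule 200 by 28 by 4 mm. Origin at the centre of its underside.
- oil: Loose bystander: white jar with black lid, 48 mm diameter, 85 mm tall. Origin at the centre of its underside.
There are look-alikes about, which are no part of the job. What is shaped like the gauge but orange or red is not meant.

How it is judged (in metres and radians):
On the way, in this order (a step that is already met when the one before it is completed fails the run):
1. the gauge is lifted out of its rest (collar more than 30 mm above the cheeks) (z of gauge in the frame of rest_seat above 0.03 m), for 0.2 s.
2. the upright gauge's tip presses on the datum block within 8 mm of its ring's centre, plunger in by more than 1 mm (contact force between gauge and datum above 0.5 N and value of joint plunger above 0.001 m and horizontal distance between tip and datum_top below 0.008 m and angle between gauge's own z axis and vertical below 0.25 rad), for 0.3 s.
3. then the same on the wide cap (contact force between gauge and wide_cap above 0.5 N and value of joint plunger above 0.001 m and horizontal distance between tip and wide_cap_top below 0.008 m and angle between gauge's own z axis and vertical below 0.25 rad), for 0.3 s.
4. then the same on the narrow cap (contact force between gauge and narrow_cap above 0.5 N and value of joint plunger above 0.001 m and horizontal distance between tip and narrow_cap_top below 0.008 m and angle between gauge's own z axis and vertical below 0.25 rad), for 0.3 s.
At the end, for the whole second after the job is handed in: The gauge is back at rest in its slotted rest: collar on the cheek tops within 4 mm in height and 15 mm of the seat's centre, upright within 0.08 rad, not moving (z of gauge in the frame of rest_seat between -0.004 and 0.004 m and horizontal distance between gauge and rest_seat below 0.015 m and angle between gauge's own z axis and vertical below 0.08 rad and contact force between gauge and rest above 0.5 N and linear speed of gauge below 0.02 m/s and angular speed of gauge below 0.2 rad/s); the robot touches nothing.
It fails at once if the plunger driven to its end stop (more than 11.6 mm in) (value of joint plunger above 0.0116 m).
It fails at once if the gauge pressed on the datum block or a cap with more than 15 N (contact force between gauge and datum above 15 N or contact force between gauge and wide_cap above 15 N or contact force between gauge and narrow_cap above 15 N).
It fails at once if the gauge dropped: out of the fingers while more than 10 mm above its seat's height (contact force between gauge and the fingers below 0.05 N and z of gauge in the frame of rest_seat above 0.01 m).
It fails at once if a loose bystander moved by more than 20 mm (distance of any of clip, bracket_a, bracket_b, tape, rule, oil from where it was at the start of the episode above 0.02 m).
It also fails if it takes over 64 s, if anything falls off the work surface, if the arm or the gripper's body presses on something with over 40 N, if the wrist force passes 120 N, or if a joint passes its speed limit or range.

### The arm

A 6-joint arm with a two-finger parallel gripper is mounted at the origin on the work surface. World frame = base frame: x ahead of the robot, y to its left, z up, the work surface at z = 0. Lengths are in mm, angles in degrees, forces in N, time in s.
With the tool pointing down it reaches from about 350 to 850 mm from the base axis. Payload 8.1 kg.
Tool frame: the origin (TCP) lies midway between the tips of the shut fingers; the grasp point (between the pads) lies 19 mm behind it (r.pinch_z is the distance from the TCP to the grasp point, in mm); z points along the fingers, y is the line along which they close (so a half turn about z gives the same grasp; the last joint's range is limited). The gripper opens to 85 mm and grips with 20 to 120 N. Pads are 22 mm wide; open, the fingers measure 114 mm over their backs; the gripper's body (76 mm by 85 mm) begins 54 mm behind the grasp point. The pads swing forward as they close: fully open they stand 13 mm farther back than shut.
Start: joints at [63.06, 7.471, 85.268, -0, 87.261, -4.893], TCP at [225.204, 556.137, 231.292] pointing down, gripper open.
Joint ranges: [-169.43, 169.43], [-51.17, 129.36], [1.28, 143.12], [-76.62, 256.62], [0, 156.53], [-152.29, 152.29]. Speed limits (degrees/s): [136.94, 136.94, 159.86, 180, 180, 180].

### API

Orientations are given as [roll, pitch, yaw] about the fixed x, y, z axes, in that order (R = Rz(yaw) Ry(pitch) Rx(roll)).
In Python, from bench import sensors, optics, job, r gives the robot as it stands.
- The arm moves only by the tool play_rows, never from a script. Its argument "motion" is a list that holds one entry, the list of rows, each a list of 6 numbers: the shift along the tool's x, y, z in cm, then the turn, a rotation vector about the tool's x, y, z in degrees. In form: [[[x, y, z, ax, ay, az], ...]]. A call has 1 to 5 rows; each row is the pose to reach, as a shift and turn from the pose commanded when the call began, along the tool's axes at that moment; what a row does not reach only later rows make up. A row lasts 1/10 s, in which the tool goes at most 50 mm and 8.59 degrees, less where a joint would pass 70% of its speed; a pose out of reach is approached as far as the arm can. A call with a gripper value outside its range is refused whole. "jaw" is the opening, from 0 (shut) to 1 (fully open), set as the call begins (left out, the last holds). The fingers move at their own pace and stop on an object; "squeeze" is the grip in N (left out, the last holds). Time passes only in rows, so rows that repeat a pose let the fingers close. It gives the time, the measured TCP pose, the force, the opening and the grip force at its end, in the units of the state.
- sensors.sense(): the state, without advancing time (a new reading comes with each control period).
- optics.snapshot(name): name is "scene" or "top" or "wrist"; returns a dict with "pixels" (420x560x3 uint8, red, green, blue), "mtx" (3x3 intrinsics, pixels), "k1" (the pictures are not rectified: a ray, as slopes to the right and down, at radius r is drawn at 1 + k1 r^2 times it, then the intrinsics apply), "R" (3x3) and "t" (3): a world point X has camera coordinates R X + t; the wrist camera has in their place "T_tool_cam" (4x4, takes a point from camera to tool coordinates, whose origin is the TCP and whose axes are the flange's). Camera axes: x right, y down, z forward; pixel columns grow to the right and rows downward; lengths in mm; the calibration is good to about 2 mm. A picture is of the moment at which its call begins: read the wrist's pose just before it. There is no depth.
- job.hand_in(): hands the job in; it is judged then, once.
The state is a dict: "time": time; "joint_pos": joint angles; "qd": joint speeds; "joint_efforts": joint torques, N m; "tool_pos": TCP position; "tcp_rot": TCP orientation; "ft_force": force on the tool from outside, world axes, zero at the start; "wrist_torque": the same for the moment, N m; "finger_gap": finger opening in mm; "grip_force": force on a finger pad.
Only numpy, scipy, OpenCV 4.12 (cv2) and the standard library are available. Lean on these libraries where they do the work, as an engineer would, in place of code of your own. Each camera call takes 0.05 s, during which the arm holds its last target. There are 200 camera calls.

## Working session

There is one attempt and no reset: what is moved stays moved. The work goes in short steps, Python scripts to look and compute and a tool call to move; the robot and the scene stay as the last step left them, time stands still between calls to the robot, and variables do not carry over. Pictures are saved under pics/ and viewed, at most 10 in all, crops included, and the job is handed in when it is done.

Besides the shell and the picture viewer there is one more tool, called after ">>>" as name(argument=value, ...) on one line, values as JSON. play_rows: Moves the arm, as the interface text tells. Its arguments: {"type":"object","properties":{"motion":{"type":"array","items":{"type":"array","items":{"type":"array","items":{"type":"number"}}}},"jaw":{"type":"number"},"squeeze":{"type":"number"}},"required":["motion"]}

```bash
mkdir -p pics; ls; cat > h.py <<'E'
import numpy as np, cv2
from bench import sensors, optics, job, r
from scipy.spatial.transform import Rotation as Ro
def snap(name,fn=None):
    s=sensors.sense(); d=optics.snapshot(name)
    d['s']=s
    if 'R' not in d:
        T=np.eye(4); T[:3,:3]=Ro.from_euler('xyz',s['tcp_rot'],degrees=True).as_matrix(); T[:3,3]=s['tool_pos']
        C=T@np.array(d['T_tool_cam']); d['R']=C[:3,:3].T; d['t']=-C[:3,:3].T@C[:3,3]
    d['R']=np.array(d['R']);d['t']=np.array(d['t'])
    if fn: cv2.imwrite('pics/'+fn+'.png',cv2.cvtColor(d['pixels'],cv2.COLOR_RGB2BGR))
    np.savez('pics/'+(fn or name)+'.npz',px=d['pixels'],mtx=d['mtx'],k1=d['k1'],R=d['R'],t=d['t'])
    return d
def load(fn): 
    z=np.load('pics/'+fn+'.npz'); d=dict(z); d['pixels']=d['px']; return d
def ray(d,u,v):
    m=np.array(d['mtx']); p=np.array([(u-m[0,2])/m[0,0],(v-m[1,2])/m[1,1]]); q=p.copy()
    for _ in range(20): q=p/(1+float(d['k1'])*(q@q))
    c=-d['R'].T@d['t']; return c, d['R'].T@np.array([q[0],q[1],1])
def onz(d,u,v,z):
    c,w=ray(d,u,v); return c+w*(z-c[2])/w[2]
def proj(d,X):
    x=d['R']@np.array(X,float)+d['t']; q=x[:2]/x[2]; q=q*(1+float(d['k1'])*(q@q)); m=np.array(d['mtx'])
    return np.array([m[0,0]*q[0]+m[0,2],m[1,1]*q[1]+m[1,2]])
E
python3 - <<'E'
from h import *
for n in ['top','scene','wrist']: snap(n,n+'0')
s=sensors.sense(); print(s, r.pinch_z)
a=cv2.imread('pics/top0.png');cv2.imwrite('pics/v1.png',cv2.resize(a,(800,600),interpolation=cv2.INTER_CUBIC))
E
```

```text
pics
{'time': 0.15, 'joint_pos': array([ 6.30598165e+01,  7.50414319e+00,  8.53147494e+01,  2.19084548e-03,
        8.72627708e+01, -4.89407592e+00]), 'qd': array([ 0.09417142, -0.13904497, -0.20575272,  0.04113256, -0.02422803,
        0.0857876 ]), 'joint_efforts': array([ 1.33012760e-03, -5.70059574e+01, -5.01162708e+01, -4.93882362e-05,
        9.47096298e-03, -5.73138678e-06]), 'tool_pos': array([224.99492911, 555.75947482, 230.49800135]), 'tcp_rot': array([-1.79918821e+02, -9.14724136e-03,  1.57953780e+02]), 'ft_force': array([0.21524127, 0.23102029, 0.17514593]), 'wrist_torque': array([ 0.00388926, -0.00883456, -0.00714608]), 'grip_force': 0.0, 'finger_gap': 85.53229979916829} 18.700000000000003
```

View pics/v1.png

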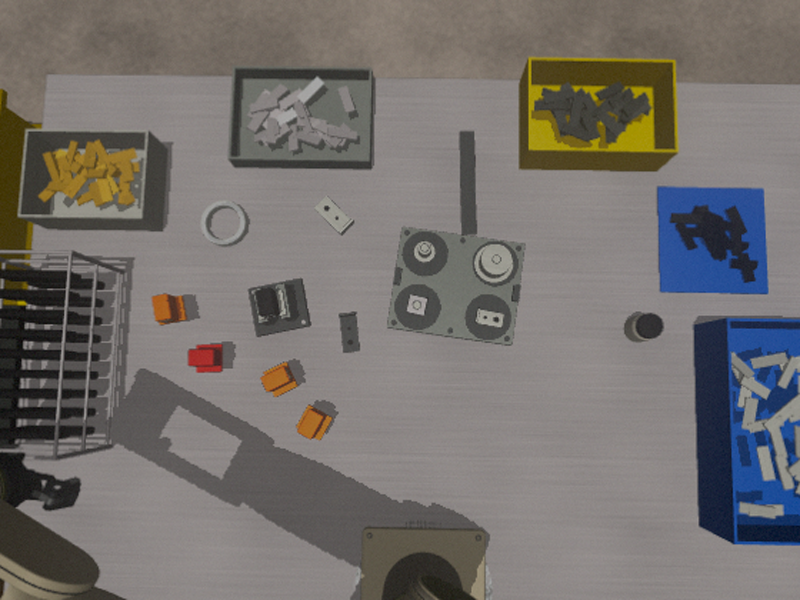

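View pics/scene0.png

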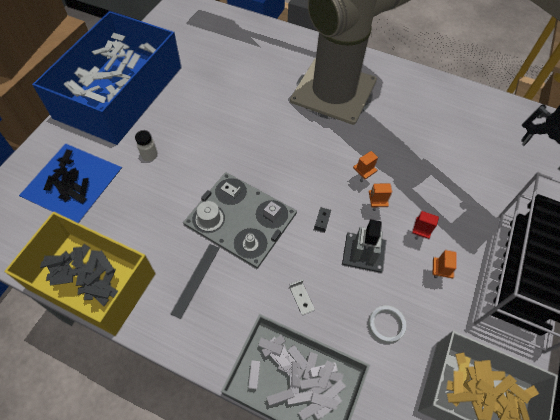

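The top view (800x600) shows the black gauge in the grey slotted rest at (270,303). The datum is at (417,305), the wide cap at (496,262), the narrow cap at (424,250) and the clip at (490,318). Orange and red look-alikes stand at (168,308), (206,357), (280,378) and (314,421). Only the black-gripped one in the slotted rest fits the description; I'll confirm it in a crop.

```bash
python3 - <<'E'
from h import *
d=load('top0')
k=1/1.42857
for n,u,v,z in [('gauge',268,302,129),('collar',272,303,83),('datum',417,305,45),('wide',496,259,60),('narrow',424,249,53),('clip',490,318,37),('oil',648,326,85),('fixTL',404,228,15),('fixTR',525,242,15),('fixBR',514,344,15),('fixBL',388,328,15),
 ('restTL',249,286,12),('restTR',303,279,12),('restBR',311,325,12),('restBL',257,336,12)]:
    print(n,onz(d,u*k,v*k,z).round(1))
a=cv2.imread('pics/top0.png')[185:245,165:225]
b=cv2.imread('pics/scene0.png')[200:290,325:415]
cv2.imwrite('pics/v2.png',np.hstack([cv2.resize(a,(400,400),interpolation=cv2.INTER_CUBIC),cv2.resize(b,(400,400),interpolation=cv2.INTER_CUBIC)]))
E
```

```text
gauge [490.7 266.9 129. ]
collar [494.1 269.8  83. ]
datum [499.1  18.3  45. ]
wide [ 582.  -120.5   60. ]
narrow [599.3   7.5  53. ]
clip [ 478.8 -112.8   37. ]
oil [ 465.3 -379.2   85. ]
fixTL [645.5  44.8  15. ]
fixTR [ 622.8 -179.1   15. ]
fixBR [ 434.3 -158.8   15. ]
fixBL [459.4  70.4  15. ]
restTL [532.6 328.5  12. ]
restTR [547.3 229.2  12. ]
restBR [462.6 211.5  12. ]
restBL [440.7 309.7  12. ]
```

View pics/v2.png

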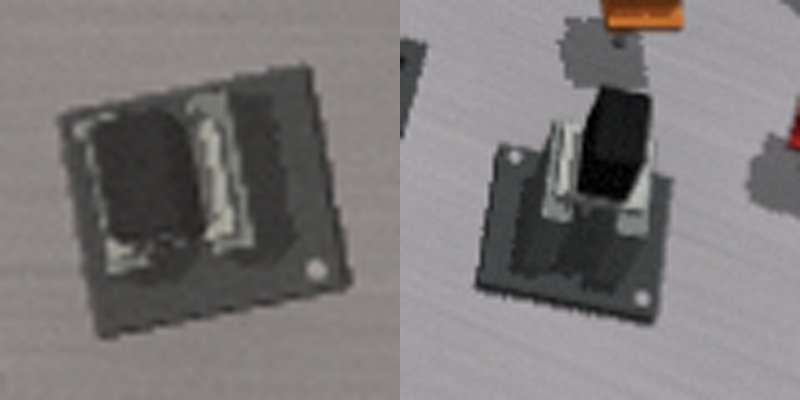

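Confirmed: the black grip on its aluminium collar sits between the cheeks of the slotted rest, with slot yaw about 11.5°.

```bash
cat >> h.py <<'E'
def go(x,y,z,yaw):
    s=sensors.sense(); A=Ro.from_euler('xyz',s['tcp_rot'],degrees=True); B=Ro.from_euler('xyz',[180,0,yaw],degrees=True)
    print('shift cm',(A.inv().apply(np.array([x,y,z])-s['tool_pos'])/10).round(2),'turn',(A.inv()*B).as_rotvec(degrees=True).round(2))
E
python3 - <<'E'
from h import *
print(np.array(optics.snapshot('wrist')['T_tool_cam']).round(2))
go(495,270,230,191.5)
E
```

```text
[[  -0.     -0.96   -0.27   69.01]
 [   1.     -0.     -0.      0.29]
 [   0.     -0.27    0.96 -141.33]
 [   0.      0.      0.      1.  ]]
shift cm [-35.75 -16.36   0.08] turn [-7.000e-02 -3.000e-02 -3.355e+01]
```

>>> play_rows(motion=[[[-4,-2,0,0,0,-4],[-8,-4,0,0,0,-8],[-12,-6,0,0,0,-12],[-16,-8,0,0,0,-16],[-20,-9.5,0,0,0,-20]]], jaw=1)

```text
time: 0.7
tool_pos: [375.6, 391.3, 231.2]
tcp_rot: [-180.0, -0.0, 178.1]
ft_force: [1.2, 1.0, -0.2]
finger_gap: 85.4
grip_force: 0.0
```

```bash
python3 - <<'E'
from h import *
go(495,270,230,191.5)
E
```

```text
shift cm [-12.33 -11.74   0.12] turn [-1.000e-02 -1.000e-02 -1.337e+01]
```

>>> play_rows(motion=[[[-3,-3,0,0,0,-4],[-6.2,-6,0,0,0,-8],[-9.3,-9,0,0,0,-11],[-12.3,-11.7,0,0,0,-13.4],[-12.3,-11.7,0,0,0,-13.4]]])

```text
time: 1.2
tool_pos: [496.5, 267.9, 231.0]
tcp_rot: [-179.9, 0.0, -168.9]
ft_force: [1.2, -0.3, -0.2]
finger_gap: 85.5
grip_force: 0.0
```

```bash
python3 - <<'E'
from h import *
d=snap('wrist','w1'); print(d['s']['tool_pos'],d['s']['tcp_rot'])
c=np.array([495,270]);y=np.deg2rad(11.5);Rz=np.array([[np.cos(y),-np.sin(y)],[np.sin(y),np.cos(y)]])
for a,b,z in [(22,14,129),(22,-14,129),(-22,-14,129),(-22,14,129),(0,-50,12),(45,50,12)]:
    print(a,b,z,proj(d,[*(c+Rz@[a,b]),z]).round())
E
```

```text
[496.49542291 267.87974128 230.96331156] [-1.79905869e+02  2.45292144e-02 -1.68853215e+02]
22 14 129 [299. 230.]
22 -14 129 [268. 230.]
-22 -14 129 [267. 181.]
-22 14 129 [300. 181.]
0 -50 12 [243. 181.]
45 50 12 [322. 215.]
```

View pics/w1.png

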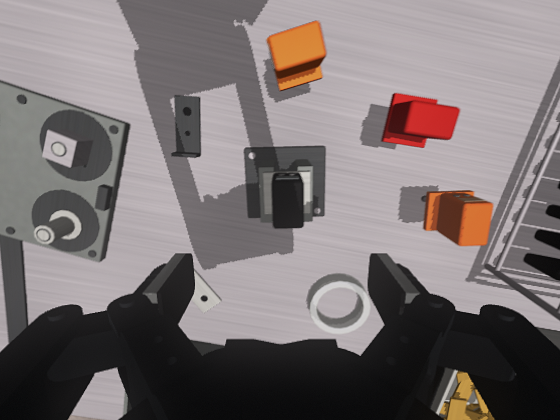

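The wrist view shows the black grip's top face around (288,202) in the rest. It is a few pixels right of the prediction, so I'll measure it.

```bash
python3 - <<'E'
from h import *
d=load('w1'); im=d['px'].astype(int)
g=im.max(2)[165:235,255:325]
np.set_printoptions(linewidth=300)
print('row200',im.max(2)[200,262:316]); print('row215',im.max(2)[215,262:316]); print('col288',im.max(2)[160:240,288])
ring=im.max(2)[145:222,243:328]
E
```

```text
row200 [ 82  88 110 121 122 121 121 122 123 103  55  29  30  31  31  32  31  31  31  32  31  32  33  32  32  33  31  33  32  33  33  33  33  33  35  40  42  42  42  40  30 102 178 204 207 207 211 200 162 139 106  62  51  53]
row215 [83 82 82 82 81 79 80 82 82 78 58 37 32 33 33 33 35 33 34 34 34 35 35 34 34 35 36 34 35 34 36 35 36 36 36 36 36 38 37 37 35 50 73 83 85 85 84 84 85 83 66 51 50 48]
col288 [ 81  80  78  76  77  81  80  77  55  48  50  75  89  39  29  30  49  57  95  56  29  28  30  30  32  32  31  31  31  32  31  32  32  32  32  33  32  32  32  32  31  33  32  31  33  33  33  33  35  33  33  34  34  35  34  36  36  35  35  35  36  36  36  36  37  36  36  34  87 113 114 113 116 118
 115 114 112 110 110 114]
```

```bash
python3 - <<'E'
from h import *
go(493,272.5,90,191.3)
E
```

```text
shift cm [ 0.13  0.31 14.09] turn [-0.02 -0.03 -0.17]
```

>>> play_rows(motion=[[[0.1,0.3,3,0,0,0],[0.1,0.3,6.5,0,0,0],[0.1,0.3,10,0,0,0],[0.1,0.3,13,0,0,0],[0.1,0.3,14,0,0,0]]])

```text
time: 1.75
tool_pos: [488.7, 274.3, 87.3]
tcp_rot: [-179.9, -0.4, -168.6]
ft_force: [-0.5, -0.4, -0.2]
finger_gap: 85.6
grip_force: 0.0
```

>>> play_rows(motion=[[[0,0,0,0,0,0],[0,0,0,0,0,0],[0,0,0,0,0,0],[0,0,0,0,0,0],[0,0,0,0,0,0]]], jaw=0, squeeze=50)

```text
time: 2.25
tool_pos: [493.5, 274.9, 93.5]
tcp_rot: [180.0, 0.2, -168.7]
ft_force: [-0.7, -1.4, 6.2]
finger_gap: 27.3
grip_force: 50.5
```

>>> play_rows(motion=[[[0,0,0,0,0,0],[0,0,0,0,0,0],[0,0,0,0,0,0]]])

```text
time: 2.55
tool_pos: [493.5, 274.9, 93.5]
tcp_rot: [180.0, 0.2, -168.7]
ft_force: [-0.5, 0.3, 6.8]
finger_gap: 27.5
grip_force: 50.5
```

```bash
python3 - <<'E'
from h import *
d=snap('wrist','w2'); print(d['s']['tool_pos'],d['s']['tcp_rot'],d['s']['grip_force'],d['s']['finger_gap'])
for n in ['top','scene']: snap(n,n+'1')
a=cv2.imread('pics/scene1.png')[180:300,305:425]
cv2.imwrite('pics/v3.png',np.hstack([cv2.resize(cv2.imread('pics/w2.png'),(460,345)),cv2.resize(a,(340,345))]))
E
```

```text
[493.49802667 274.9313841   93.47324429] [ 179.96113739    0.19559772 -168.65822199] 50.47022223472595 27.481768052797456
```

View pics/v3.png

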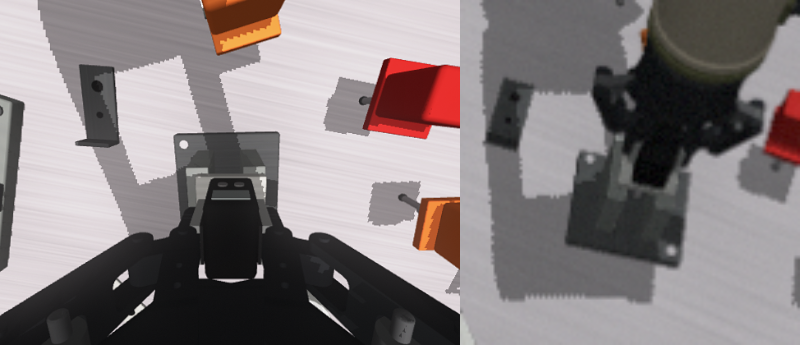

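The gauge is gripped (27.5 mm gap, 50 N), and the seat reference is TCP (493.5, 274.9, 93.5). I'll lift straight up.

>>> play_rows(motion=[[[0,0,-0.5,0,0,0],[0,0,-1.5,0,0,0],[0,0,-3,0,0,0],[0,0,-4.5,0,0,0],[0,0,-6,0,0,0]]])

```text
time: 3.2
tool_pos: [492.4, 274.6, 153.2]
tcp_rot: [180.0, 0.1, -168.6]
ft_force: [0.2, 0.4, -2.9]
finger_gap: 27.7
grip_force: 49.3
```

>>> play_rows(motion=[[[0,0,-1.5,0,0,0],[0,0,-3,0,0,0],[0,0,-4.5,0,0,0],[0,0,-5.5,0,0,0],[0,0,-6,0,0,0]]])

```text
time: 3.7
tool_pos: [492.6, 274.7, 212.9]
tcp_rot: [180.0, 0.1, -168.6]
ft_force: [0.9, 0.7, -2.9]
finger_gap: 27.3
grip_force: 49.3
```

```bash
python3 - <<'E'
from h import *
s=sensors.sense(); print(s['tool_pos'],s['ft_force'],s['finger_gap'])
go(499,18,215,191.3)
E
```

```text
[492.62751428 274.69109082 212.92727774] [ 0.86498701  0.7095642  -2.88072539] 27.30280279923917
shift cm [  4.43 -25.29  -0.23] turn [0.02 0.1  0.05]
```

```bash
python3 - <<'E'
from h import *
d=load('w1'); print(onz(d,58.5,149,45),onz(d,43,235,53))
go(650,-55,215,191.3)
E
```

```text
[502.21468845  20.6971214   45.        ] [604.08278827   8.11038968  53.        ]
shift cm [ -8.94 -35.42  -0.21] turn [0.02 0.1  0.05]
```

>>> play_rows(motion=[[[-1.5,-3,0,0,0,0],[-4,-7,0,0,0,0],[-6,-11,0,0,0,0],[-7.5,-14.5,0,0,0,0],[-8.5,-17.5,0,0,0,0]]])

```text
time: 4.2
tool_pos: [610.6, 117.6, 210.5]
tcp_rot: [-180.0, -0.1, -168.7]
ft_force: [-0.6, 0.7, -3.3]
finger_gap: 27.3
grip_force: 49.8
```

>>> play_rows(motion=[[[0,-3,0,0,0,0],[0,-7,0,0,0,0],[0,-11,0,0,0,0],[0,-14,0,0,0,0],[0,-16,0,0,0,0]]])

```text
time: 4.7
tool_pos: [641.2, -39.7, 210.6]
tcp_rot: [180.0, -0.1, -168.7]
ft_force: [-0.4, 0.4, -1.5]
finger_gap: 27.4
grip_force: 49.8
```

>>> play_rows(motion=[[[0,0,0,0,0,0],[0,0,0,0,0,0]]])

```text
time: 4.9
tool_pos: [641.2, -36.9, 210.8]
tcp_rot: [179.9, -0.0, -168.7]
ft_force: [0.5, -0.1, -3.3]
finger_gap: 27.4
grip_force: 49.8
```

```bash
python3 - <<'E'
from h import *
d=snap('wrist','w3'); print(d['s']['tool_pos'],d['s']['tcp_rot'])
E
```

```text
[641.15716771 -36.93107414 210.79604509] [ 1.79942118e+02 -4.40855449e-02 -1.68682450e+02]
```

View pics/w3.png

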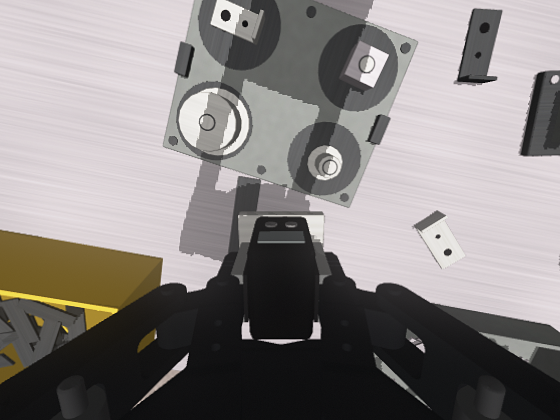

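The rings are at datum (367,64), wide (207,122) and narrow (329,167). The gripped block's top face starts near row 243.

```bash
python3 - <<'E'
from h import *
d=load('w3')
for n,u,v,z in [('datum',367,64,45),('wide',207,122,60),('narrow',329,166.5,53)]: print(n,onz(d,u,v,z).round(1))
t=np.array([641.157,-36.93,210.8]); A=Ro.from_euler('xyz',[180,0,-168.68],degrees=True)
# gauge grip in tool frame (tool z down): top -35.5, block bottom +10.5, collar 10.5..18.5
for n,p in [('topnear',[22,0,-35.5]),('topfar',[-22,0,-35.5]),('botnear',[22,0,10.5]),('collartop L',[22,-24,10.5]),('collarbot L',[22,-24,18.5]),('collartopR',[22,24,10.5])]: print(n,proj(d,t+A.apply(p)).round(1))
g=d['px'].astype(int).max(2); print('col285',g[205:255,285]); print('col280',g[325:350,281]);print('row216',g[216,230:335])
E
```

```text
datum [503.2  20.   45. ]
wide [ 585.3 -119.8   60. ]
narrow [604.6   6.5  53. ]
topnear [279.9 248.3]
topfar [280.1 342.7]
botnear [280.1 213.8]
collartop L [236.  213.8]
collarbot L [238.  209.7]
collartopR [324.3 213.8]
col285 [134 134 133 131 135 134 103  96  99 103 211 118  40  34  35  35  33  41
  59  74  68  38  31  33  32  30  64  69  68  67  67  67  67  67  66  61
 127 125  51  25  28  28  29  29  28  28  28  28  29  28]
col280 [ 18  18  18  17  17  18  17  18  16  17  16  16  14   2 150 219 212 216
 188  82  10  16  17  16  16]
row216 [134 136 114  72  63  65  63  61 201 170 146 145 145 155 160 161 155 146
 145 145 145 145 145 145 146 146 146 147 149 152 108  90  95 112 117 117
 116 116 140 147 146 146 146 146 146 147 147 146 147 148 148 148 137 122
 117 118 117 143 149 148 149 148 148 148 148 148 148 149 149 148 147 185
 234 241 237 233 232 231 231 231 231 231 231 231 231 231 231 231 231 230
 231 231 233 220 165 201 214 214 215 216 218 219 219 220 220]
```

```bash
python3 - <<'E'
from h import *
a,b=[load(n)['px'].astype(int).max(2) for n in('w2','w3')]
for c in (285,290): print(a[205:255,c]); print(b[205:255,c])
print(a[325:350,281]); print(b[325:350,281])
print(a[216,225:345])
print(proj(load('w3'),[641.157,-36.93,210.8]))
E
```

```text
[ 59  59  58  59  57  56  75  87  89  90 140  93  35  24  26  27  26  34
  50  62  67  38  26  25  25  22  48  64  66  66  66  65  66  64  64  60
 130 129  50  19  23  22  22  23  23  24  24  24  23  25]
[134 134 133 131 135 134 103  96  99 103 211 118  40  34  35  35  33  41
  59  74  68  38  31  33  32  30  64  69  68  67  67  67  67  67  66  61
 127 125  51  25  28  28  29  29  28  28  28  28  29  28]
[ 58  59  58  59  59  56  75  88  88  89 140  93  36  26  26  26  37  56
  57  56  82  98  51  27  25  23  50  66  66  66  65  65  65  65  63  60
 130 128  50  19  22  24  23  24  25  24  24  25  25  24]
[139 135 135 134 131 137 109  90  88 101 210 149  54  34  36  35  44  64
  60  59 124 158  78  34  33  33  65  69  68  68  68  68  68  67  66  63
 128 125  52  28  29  29  30  29  30  30  30  30  30  30]
[ 17  18  18  17  18  18  18  16  17  18  18  18  15   6 110 198 223 222
 190  81  11  17  19  18  18]
[ 18  18  18  17  17  18  17  18  16  17  16  16  14   2 150 219 212 216
 188  82  10  16  17  16  16]
[ 68  69 100 109 109 108 108 107 107 108 108 107 107 139 150 151 163 166
 167 153 148 149 149 149 149 149 148 148 148 148 149 149 150 153 156 111
  91  93  92  93  93  92  92  92  93  93  92  92  92  92  92  93  91  92
  92  92  92  92  92  92  93  93  93  92  94  93  92  92  93  93  93  95
  94  93  93  92 116 151 156 153 151 151 150 149 149 150 150 150 150 149
 145 223 237 235 234 234 234 238 230 138  94  99 101 101 100 101 101 101
 101 102 103 103  90  90 205 225 221 222 221 222]
[280.15281843 259.39352193]
```

```bash
python3 - <<'E'
from h import *
go(503,20,150,191.3)
E
```

```text
shift cm [12.43  8.24  6.11] turn [ 0.05 -0.03  0.07]
```

>>> play_rows(motion=[[[2.5,1.6,1,0,0,0],[5.5,3.6,2.5,0,0,0],[8.5,5.6,4,0,0,0],[11,7.3,5.2,0,0,0],[12.4,8.2,6,0,0,0]]])

```text
time: 5.45
tool_pos: [500.8, 21.2, 149.9]
tcp_rot: [179.9, -0.1, -168.5]
ft_force: [-0.7, -0.5, -2.4]
finger_gap: 27.2
grip_force: 50.0
```

>>> play_rows(motion=[[[0,0,0,0,0,0],[0,0,0,0,0,0],[0,0,0,0,0,0]]])

```text
time: 5.75
tool_pos: [504.8, 19.0, 152.3]
tcp_rot: [-180.0, 0.1, -168.6]
ft_force: [-0.7, -0.8, -2.6]
finger_gap: 27.5
grip_force: 49.9
```

```bash
python3 - <<'E'
from h import *
print(sensors.sense()['tool_pos'],sensors.sense()['ft_force'])
go(503,20,122,191.3)
E
```

```text
[504.81936497  19.03637178 152.32090288] [-0.65863518 -0.75953161 -2.64074189]
shift cm [0.17 0.13 3.03] turn [-0.03  0.11  0.1 ]
```

>>> play_rows(motion=[[[0.1,0.1,0.7,0,0,0],[0.2,0.1,1.5,0,0,0],[0.2,0.1,2.2,0,0,0],[0.2,0.1,2.7,0,0,0],[0.2,0.1,2.7,0,0,0]]])

```text
time: 6.25
tool_pos: [500.6, 19.2, 122.8]
tcp_rot: [180.0, -0.1, -168.7]
ft_force: [0.1, -0.6, -1.9]
finger_gap: 27.2
grip_force: 49.9
```

>>> play_rows(motion=[[[0,0,0,0,0,0],[0,0,0,0,0,0]]])

```text
time: 6.45
tool_pos: [501.8, 19.2, 124.7]
tcp_rot: [-180.0, 0.0, -168.7]
ft_force: [-0.1, 0.4, -3.2]
finger_gap: 27.9
grip_force: 49.9
```

```bash
python3 - <<'E'
from h import *
d=snap('scene','scene2'); snap('wrist','w4')
u,v=proj(d,[503,20,45]).astype(int); print(u,v, proj(d,[503,20,45]),proj(d,[503,20,50]))
a=cv2.imread('pics/scene2.png')[v-45:v+45,u-60:u+60]
cv2.imwrite('pics/v4.png',cv2.resize(a,(800,600),interpolation=cv2.INTER_CUBIC))
E
```

```text
272 207 [272.08278477 207.38243972] [272.10654443 206.3711647 ]
```

View pics/v4.png

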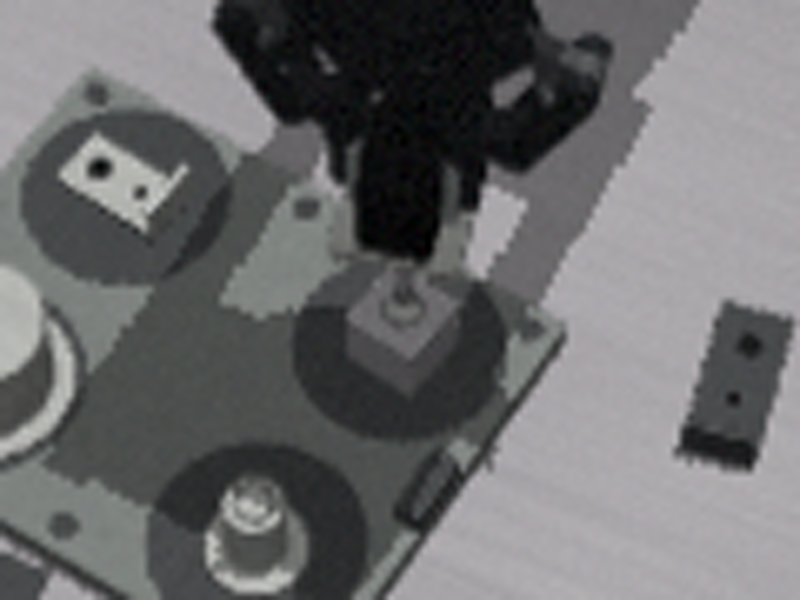

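The ball tip at crop (405,297) hangs just over the datum ring centre (403,308), with about 6 mm of height still to go. I'll press.

>>> play_rows(motion=[[[0,0,0.2,0,0,0],[0,0,0.4,0,0,0],[0,0,0.6,0,0,0],[0,0,0.8,0,0,0],[0,0,0.9,0,0,0]]])

```text
time: 7.05
tool_pos: [501.6, 19.3, 115.3]
tcp_rot: [-180.0, 0.0, -168.6]
ft_force: [-1.4, 0.3, 0.5]
finger_gap: 27.8
grip_force: 50.2
```

>>> play_rows(motion=[[[0,0,0,0,0,0],[0,0,0,0,0,0]]])

```text
time: 7.25
tool_pos: [501.6, 19.3, 115.5]
tcp_rot: [-180.0, 0.0, -168.6]
ft_force: [-0.5, 0.2, -0.4]
finger_gap: 27.6
grip_force: 50.2
```

>>> play_rows(motion=[[[0,0,0.1,0,0,0],[0,0,0.2,0,0,0],[0,0,0.2,0,0,0],[0,0,0.2,0,0,0],[0,0,0.2,0,0,0]]])

```text
time: 7.75
tool_pos: [501.6, 19.3, 113.4]
tcp_rot: [-180.0, 0.0, -168.6]
ft_force: [-0.9, 0.9, 0.4]
finger_gap: 27.4
grip_force: 50.3
```

>>> play_rows(motion=[[[0,0,0,0,0,0],[0,0,-0.3,0,0,0],[0,0,-1,0,0,0],[0,0,-2.5,0,0,0],[0,0,-5,0,0,0]]])

```text
time: 8.25
tool_pos: [500.0, 19.4, 162.8]
tcp_rot: [179.9, -0.2, -168.6]
ft_force: [0.9, 0.2, -2.5]
finger_gap: 27.8
grip_force: 50.0
```

```bash
python3 - <<'E'
from h import *
print(sensors.sense()['tool_pos'])
go(585,-120,165,191.3)
E
```

```text
[500.04236204  19.35450315 162.7742149 ]
shift cm [ -5.59 -15.33  -0.26] turn [ 0.05 -0.21  0.05]
```

>>> play_rows(motion=[[[-1,-3,0,0,0,0],[-2.3,-6.5,0,0,0,0],[-3.7,-10.5,0,0,0,0],[-4.8,-13.5,0,0,0,0],[-5.5,-15.3,0,0,0,0]]])

```text
time: 8.75
tool_pos: [586.5, -122.4, 164.4]
tcp_rot: [-179.9, 0.0, -168.7]
ft_force: [-0.9, -0.1, -2.1]
finger_gap: 27.3
grip_force: 50.0
```

>>> play_rows(motion=[[[0,0,0.7,0,0,0],[0,0,1.5,0,0,0],[0,0,2.2,0,0,0],[0,0,2.3,0,0,0],[0,0,2.3,0,0,0]]])

```text
time: 9.25
tool_pos: [584.9, -119.0, 139.8]
tcp_rot: [180.0, -0.1, -168.6]
ft_force: [-0.6, 0.6, -2.7]
finger_gap: 27.6
grip_force: 50.1
```

```bash
python3 - <<'E'
from h import *
print(sensors.sense()['tool_pos'],sensors.sense()['ft_force'])
go(585,-120,140,191.3)
E
```

```text
[ 584.90357085 -118.96825108  139.77117537] [-0.59553598  0.55724884 -2.69337186]
shift cm [ 0.01 -0.1  -0.02] turn [ 0.04 -0.06  0.11]
```

>>> play_rows(motion=[[[0,-0.1,0.2,0,0,0],[0,-0.1,0.4,0,0,0],[0,-0.1,0.6,0,0,0],[0,-0.1,0.8,0,0,0],[0,-0.1,1.0,0,0,0]]])

```text
time: 9.75
tool_pos: [585.9, -120.9, 130.5]
tcp_rot: [-180.0, 0.0, -168.7]
ft_force: [-1.3, -0.7, 0.1]
finger_gap: 27.3
grip_force: 50.5
```

>>> play_rows(motion=[[[0,0,0.1,0,0,0],[0,0,0.1,0,0,0],[0,0,0.1,0,0,0],[0,0,0.1,0,0,0],[0,0,0.1,0,0,0]]])

```text
time: 10.25
tool_pos: [585.9, -120.9, 129.5]
tcp_rot: [-180.0, 0.0, -168.6]
ft_force: [-0.3, 0.6, 0.7]
finger_gap: 27.8
grip_force: 50.6
```

```bash
python3 - <<'E'
from h import *
d=snap('scene','scene3'); d2=snap('top','top3')
u,v=proj(d,[585,-120,60]).astype(int); print(proj(d,[585,-120,60]))
a=cv2.imread('pics/scene3.png')[v-45:v+45,u-60:u+60]
cv2.imwrite('pics/v5.png',cv2.resize(a,(800,600),interpolation=cv2.INTER_CUBIC))
E
```

```text
[207.40652706 208.97680767]
```

View pics/v5.png

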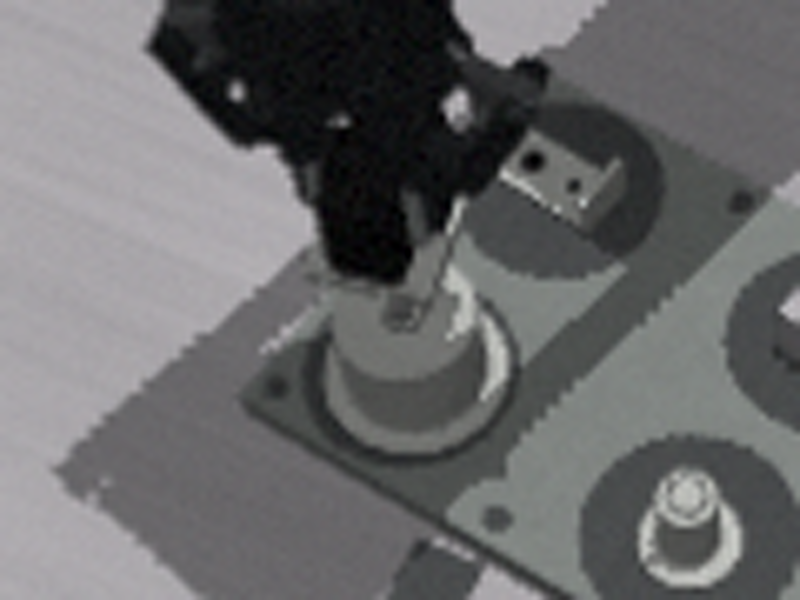

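The tip sits inside the wide cap's ring at crop (405,314) with about 3.4 N held. I'll retract and go to the narrow cap.

>>> play_rows(motion=[[[0,0,-0.2,0,0,0],[0,0,-0.7,0,0,0],[0,0,-1.5,0,0,0],[0,0,-2.7,0,0,0],[0,0,-3.5,0,0,0]]])

```text
time: 10.85
tool_pos: [586.1, -121.0, 165.9]
tcp_rot: [-180.0, 0.1, -168.6]
ft_force: [-0.2, 0.4, -2.4]
finger_gap: 27.3
grip_force: 50.2
```

```bash
python3 - <<'E'
from h import *
print(sensors.sense()['tool_pos'])
go(604.3,7,165,191.3)
E
```

```text
[ 586.14364554 -121.02950405  165.93356627]
shift cm [-4.3  12.2   0.09] turn [-0.03  0.06  0.05]
```

>>> play_rows(motion=[[[-1,2.8,0,0,0,0],[-2.2,6.2,0,0,0,0],[-3.4,9.5,0,0,0,0],[-4.3,12.2,0,0,0,0],[-4.3,12.2,0,0,0,0]]])

```text
time: 11.35
tool_pos: [604.3, 10.9, 165.2]
tcp_rot: [179.9, 0.1, -168.4]
ft_force: [0.1, -1.1, -2.3]
finger_gap: 27.5
grip_force: 50.3
```

>>> play_rows(motion=[[[0,0,0.8,0,0,0],[0,0,1.7,0,0,0],[0,0,2.7,0,0,0],[0,0,3.1,0,0,0],[0,0,3.1,0,0,0]]])

```text
time: 11.85
tool_pos: [602.8, 6.6, 131.6]
tcp_rot: [180.0, -0.1, -168.7]
ft_force: [0.6, -0.1, -2.7]
finger_gap: 27.6
grip_force: 50.3
```

```bash
python3 - <<'E'
from h import *
print(sensors.sense()['tool_pos'],sensors.sense()['ft_force'])
go(604.3,7,132,191.3)
E
```

```text
[602.84251884   6.58883049 131.61140394] [ 0.56400827 -0.08793557 -2.74029231]
shift cm [-0.15  0.01 -0.04] turn [ 0.04 -0.15 -0.  ]
```

>>> play_rows(motion=[[[0,0,0.2,0,0,0],[0,0,0.4,0,0,0],[0,0,0.6,0,0,0],[0,0,0.8,0,0,0],[0,0,1.0,0,0,0]]])

```text
time: 12.35
tool_pos: [604.2, 7.2, 123.6]
tcp_rot: [-180.0, 0.0, -168.6]
ft_force: [-0.2, -0.3, 0.0]
finger_gap: 27.4
grip_force: 50.5
```

>>> play_rows(motion=[[[0,0,0.1,0,0,0],[0,0,0.1,0,0,0],[0,0,0.1,0,0,0],[0,0,0.1,0,0,0],[0,0,0.1,0,0,0]]])

```text
time: 12.85
tool_pos: [604.1, 7.2, 122.5]
tcp_rot: [-180.0, 0.0, -168.6]
ft_force: [0.1, -0.9, 1.3]
finger_gap: 27.7
grip_force: 50.7
```

```bash
python3 - <<'E'
from h import *
d=snap('scene','scene4')
u,v=proj(d,[604,7,53]).astype(int); print(proj(d,[604,7,53]))
a=cv2.imread('pics/scene4.png')[v-30:v+30,u-40:u+40]
cv2.imwrite('pics/v6.png',cv2.resize(a,(800,600),interpolation=cv2.INTER_CUBIC))
E
```

```text
[249.60762652 235.93060271]
```

View pics/v6.png

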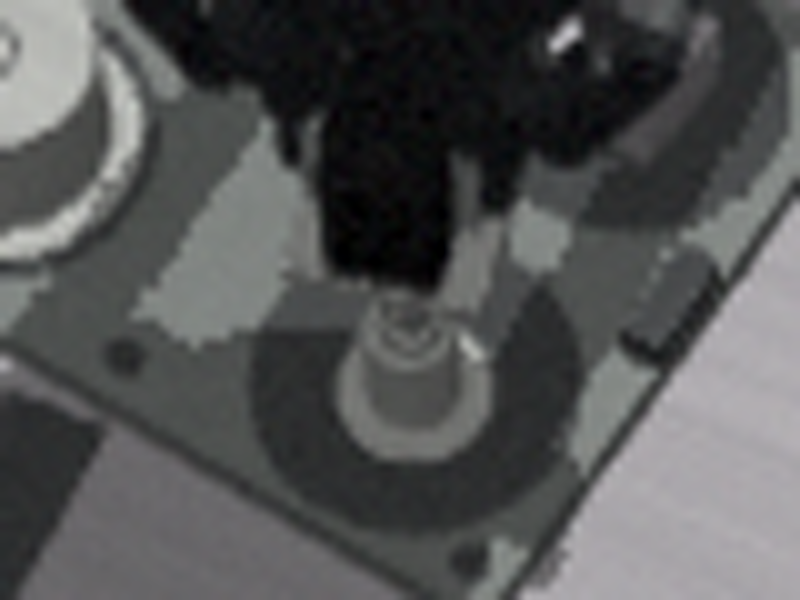

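The tip sits within the narrow cap's ring at crop (412,325) with about 4 N held. I'll lift and return to the rest.

>>> play_rows(motion=[[[0,0,-0.3,0,0,0],[0,0,-1.2,0,0,0],[0,0,-3.5,0,0,0],[0,0,-6.5,0,0,0],[0,0,-9,0,0,0]]])

```text
time: 13.4
tool_pos: [603.6, 7.3, 213.8]
tcp_rot: [180.0, -0.0, -168.6]
ft_force: [0.6, 0.4, -2.9]
finger_gap: 27.5
grip_force: 50.3
```

```bash
python3 - <<'E'
from h import *
print(sensors.sense()['tool_pos'])
go(493.5,274.9,210,191.34)
E
```

```text
[603.55869874   7.28071193 213.76389685]
shift cm [ 5.52 28.41  0.38] turn [ 0.01 -0.03  0.02]
```

>>> play_rows(motion=[[[0.6,3,0,0,0,0],[1.5,7.5,0,0,0,0],[2.4,12,0,0,0,0],[3.3,16.5,0,0,0,0],[4.1,20.5,0,0,0,0]]])

```text
time: 13.9
tool_pos: [521.9, 201.9, 212.6]
tcp_rot: [180.0, -0.0, -168.6]
ft_force: [0.9, 0.8, -2.9]
finger_gap: 27.1
grip_force: 50.5
```

>>> play_rows(motion=[[[0.6,3,0,0,0,0],[1.1,5.5,0,0,0,0],[1.4,7.9,0,0,0,0],[1.4,7.9,0,0,0,0],[1.4,7.9,0,0,0,0]]])

```text
time: 14.4
tool_pos: [493.6, 275.1, 212.4]
tcp_rot: [-180.0, -0.0, -168.6]
ft_force: [0.5, -0.3, -2.2]
finger_gap: 27.4
grip_force: 50.5
```

```bash
python3 - <<'E'
from h import *
print(sensors.sense()['tool_pos'],sensors.sense()['tcp_rot'])
go(493.5,274.9,155,191.34)
E
```

```text
[493.59470423 275.08375186 212.3730815 ] [-1.79975153e+02 -2.98463904e-02 -1.68561707e+02]
shift cm [ 0.01 -0.01  5.74] turn [-0.02 -0.03  0.1 ]
```

>>> play_rows(motion=[[[0,0,2,0,0,0],[0,0,4.5,0,0,0],[0,0,6,0,0,0],[0,0,7.5,0,0,0],[0,0,8.5,0,0,0]]])

```text
time: 14.9
tool_pos: [493.9, 274.2, 126.0]
tcp_rot: [-180.0, -0.1, -168.7]
ft_force: [0.5, -0.7, -2.6]
finger_gap: 27.3
grip_force: 50.5
```

>>> play_rows(motion=[[[0,0,0.7,0,0,0],[0,0,1.4,0,0,0],[0,0,2,0,0,0],[0,0,2.3,0,0,0],[0,0,2.3,0,0,0]]])

```text
time: 15.4
tool_pos: [493.9, 274.8, 104.0]
tcp_rot: [-180.0, -0.0, -168.6]
ft_force: [0.1, -0.2, -2.9]
finger_gap: 27.6
grip_force: 50.5
```

>>> play_rows(motion=[[[0,0,0,0,0,0],[0,0,0,0,0,0]]])

```text
time: 15.6
tool_pos: [494.4, 275.0, 104.8]
tcp_rot: [180.0, 0.0, -168.6]
ft_force: [-0.3, -0.0, -3.0]
finger_gap: 27.5
grip_force: 50.5
```

>>> play_rows(motion=[[[0,0,0.3,0,0,0],[0,0,0.5,0,0,0],[0,0,0.7,0,0,0],[0,0,0.9,0,0,0],[0,0,1.0,0,0,0]]])

```text
time: 16.1
tool_pos: [493.8, 274.8, 93.9]
tcp_rot: [-180.0, -0.0, -168.6]
ft_force: [0.4, 1.0, -2.5]
finger_gap: 27.5
grip_force: 50.5
```

>>> play_rows(motion=[[[0,0,0.1,0,0,0],[0,0,0.15,0,0,0],[0,0,0.15,0,0,0],[0,0,0.15,0,0,0]]])

```text
time: 16.5
tool_pos: [494.1, 274.8, 93.5]
tcp_rot: [-180.0, 0.0, -168.6]
ft_force: [-4.0, -1.7, 5.5]
finger_gap: 27.4
grip_force: 51.4
```

Contact with the seat came at z 93.5, the same height as at pickup. I'll release gently and look.

>>> play_rows(motion=[[[0,0,0,0,0,0],[0,0,0,0,0,0],[0,0,0,0,0,0]]], squeeze=20)

```text
time: 16.8
tool_pos: [494.1, 274.8, 93.5]
tcp_rot: [-180.0, 0.0, -168.6]
ft_force: [-4.5, -1.7, 6.1]
finger_gap: 27.4
grip_force: 51.4
```

>>> play_rows(motion=[[[0,0,0,0,0,0],[0,0,0,0,0,0],[0,0,0,0,0,0],[0,0,0,0,0,0],[0,0,0,0,0,0]]], jaw=1)

```text
time: 17.3
tool_pos: [494.1, 274.8, 92.7]
tcp_rot: [-180.0, 0.0, -168.6]
ft_force: [0.3, 0.4, 1.0]
finger_gap: 85.4
grip_force: 0.0
```

>>> play_rows(motion=[[[0,0,0,0,0,0],[0,0,-1,0,0,0],[0,0,-3,0,0,0],[0,0,-6,0,0,0],[0,0,-9,0,0,0]]])

```text
time: 17.8
tool_pos: [493.8, 274.7, 184.1]
tcp_rot: [-180.0, -0.0, -168.6]
ft_force: [0.6, 0.1, 0.1]
finger_gap: 85.3
grip_force: 0.0
```

>>> play_rows(motion=[[[0,0,-2,0,0,0],[0,0,-4,0,0,0],[0,0,-5,0,0,0],[0,0,-5,0,0,0]]])

```text
time: 18.2
tool_pos: [495.0, 275.3, 235.1]
tcp_rot: [180.0, 0.2, -168.6]
ft_force: [0.7, 0.8, 0.0]
finger_gap: 85.3
grip_force: 0.0
```

```bash
python3 - <<'E'
from h import *
d=snap('wrist','w9'); snap('scene','scene9'); print(d['s']['tool_pos'])
cv2.imwrite('pics/v9.png',np.hstack([cv2.resize(cv2.imread('pics/w9.png')[100:260,200:360],(400,400)),cv2.resize(cv2.imread('pics/scene9.png')[190:280,325:415],(400,400))]))
E
```

```text
[495.03173143 275.28276642 235.13413693]
```

View pics/v9.png

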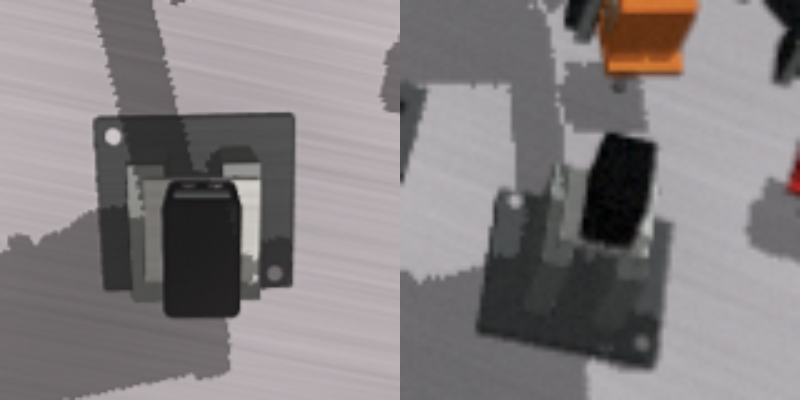

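The gauge stands upright and flat in its slot, and the gripper is clear of it.

```bash
python3 -c "
from bench import job
print(job.hand_in())"
```

```text
the job is handed in; nothing more can be done
None
```

The gauge was pressed inside the rings of the datum block, wide cap and narrow cap in that order, about 3 to 4 N each and short of the end stop. It is back upright in its rest with the gripper clear, and the job was handed in at about 18 s; no verdict came back.

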